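# Draw the kitchen knife from its block and hold it level over the lemon

### The arm

A 6-joint arm with a two-finger parallel gripper is mounted at the origin on a cart in front of the work surface, level with it; the furniture and walls round the work are solid. World frame = base frame: x ahead of the robot, y to its left, z up, the work surface at z = 0. Lengths are in mm, angles in rad, forces in N, time in s.
With the tool pointing down it reaches from about 275 to 750 mm from the base axis. Payload 10.2 kg.
Tool frame: the origin (TCP) lies at the very end of the fingers, on their centre line; the grasp point (between the pads) lies pinch_z behind it (pinch_z is the distance from the TCP to the grasp point, in mm); z points along the fingers, y is the line along which they close (so a half turn about z gives the same grasp; the last joint's range is limited). The gripper opens to 85 mm and grips with 20 to 120 N. Pads are 22 mm wide; open, the fingers measure 114 mm over their backs; the gripper's body (76 mm by 85 mm) begins 54 mm behind the grasp point. The pads swing forward as they close: fully open they stand 13 mm farther back than shut.
Start: joints at [0.974, 0.313, 1.498, -0, 1.331, -0.223], TCP at [191.72, 488.748, 231.294] pointing down, gripper open.
Joint ranges: [-2.94, 2.94], [-0.97, 2.17], [0.19, 2.56], [-1.23, 4.37], [0.02, 3.11], [-2.88, 2.88]. Speed limits (rad/s): [2.39, 2.39, 3.01, 3.14, 3.14, 3.14].

### API

Orientations are given as a rotation vector (axis times angle).
In Python, from cell import get_obs, snapshot, camera_params, sign_off, pinch_z gives the robot as it stands.
- The arm moves only by the tool apply_moves, never from a script. Its argument "moves" is a list of rows, each a list of 5 numbers: the opening in per cent of the stroke, from 0 (shut) to 100 (fully open), then the shift along the world's x, y, z in mm, then the turn about the world's z in rad. In form: [[gripper, dx, dy, dz, yaw], ...]. A call has exactly 5 rows; each row shifts and turns the commanded pose from where the row before left it; what a row does not reach is not made up. A row lasts 1/10 s, in which the tool goes at most 50 mm and 8.59 degrees, less where a joint would pass 70% of its speed; a pose out of reach is approached as far as the arm can. A call is refused whole if a number of a shift passes 50 or a number of a turn 0.15, either way. A call with a gripper value outside its range is refused whole. The fingers move at their own pace and stop on an object; "squeeze" is the grip in N (left out, the last holds). Time passes only in rows, so rows that do not move let the fingers close, or fill a call up. It gives the time, the measured TCP pose, the force, the opening and the grip force at its end, in the units of the state.
- get_obs(): the state, without advancing time (a new reading comes with each control period).
- snapshot(name): name is "scene" or "side" or "wrist"; returns (picture, depth): 400x640x3 uint8, red, green, blue; 400x640 float32, mm along the optical axis (not along the pixel's ray), 0 where there is no reading.
- camera_params(name): a dict with "fovy" (degrees; the focal length in pixels is half the picture's height over the tangent of half this angle, whatever the lens; pixels are square), "cx", "cy" (the principal point, pixels), "R" (3x3) and "t" (3): a world point X has camera coordinates R X + t. Camera axes: x right, y down, z forward; pixel columns grow to the right and rows downward; lengths in mm; the calibration is good to about 2 mm. The wrist camera is an equidistant fisheye: a pixel r from the principal point sees the ray r / f radians off the axis. A picture is of the moment at which its call begins: read the wrist's pose just before it. camera_params takes no time and is no camera call; for the wrist camera it gives the pose at the moment of the call.
- sign_off(): hands the job in; it is judged then, once.
The state is a dict: "t": time; "joints": joint angles; "qd": joint speeds; "joint_efforts": joint torques, N m; "tool_pos": TCP position; "tool_rot": TCP orientation; "wrist_force": force on the tool from outside, world axes, zero at the start; "wrist_torque": the same for the moment, N m; "finger_gap": finger opening in mm; "grasp_force": force on a finger pad.
Only numpy, scipy, OpenCV 4.12 (cv2) and the standard library are available. Lean on these libraries where they do the work, as an engineer would, in place of code of your own. Each camera call takes 0.05 s, during which the arm holds its last target. There are 200 camera calls.

### The job

Draw the kitchen knife by its handle out of the slanted knife block and turn it level with its edge down, the middle of the blade over the middle of the lemon on the round board and straight across the lemon's length, ready to slice. Finish while still holding the knife there, at rest in the gripper, its edge about 3 cm above the lemon; do not put it down or let go. The knife must not touch the lemon, and the lemon, the honing steel in the other slot and the things beside the board stay where they are.

Things in the scene. Friction and masses are not known exactly. Their poses are not given: they have to be found in the camera images.
- knife_block: Fixed wooden knife block, 150 mm wide: slanted bar on a leg, two slots (6 wide, 39 high) side by side, mouths facing the robot. Origin at table height below the middle between the mouths; x level from the mouths to the back, y left, z up. Slots slope down 40 degrees towards +x, at y = +42 and -42, mouth centres 118 above the table. Highest point: 146, at x = 23.
- knife_handle (a point): Middle of the knife's handle: flat, black, three steel rivets, 100 mm long, 18 thick (along y), 25 high (z); in either slot, sticking out up and to the robot, about 160 above the table. Axes: x to the tip (down 40 degrees into the slot), y across the flat, z from edge to spine. A steel bolster to x = +56 rests on the block. Knife 0.11 to 0.18 kg, loose in its slot.
- blade_edge (a point): Point on the cutting edge half-way along the blade: at x = +120 mm, z = -24 in the axes of knife_handle, same axes. Blade: steel, 3 thick, 36 high (edge at z = -24, spine at z = +12), from x = +55 to the tip at x = +190.
- knife_tip (a point): Tip of the blade: at x = +190 mm, z = -8 in the axes of knife_handle, same axes. It starts 135 deep in the slot: draw the knife that far along its own axis to free it.
- steel_handle (a point): Middle of the handle of the honing steel in the other slot: a round black handle, 100 long and 19 to 25 thick, with a wire hanging ring at its end, and a thin round rod of 5. Same axes and slope as the knife (x into the slot); its handle lies about 16 lower than the knife's. Leave it in its slot.
- cutting_board: Fixed round wooden board, diameter 298, 16 thick, lying on the worktop; origin at the centre of its underside.
- lemon_centre (a point): Centre of the lemon that lies loose on the round board, 78 long (its x axis, level), 55 wide, 56 high; its top is 72 above the table. Its length points roughly away from the robot (within 0.5 rad of straight ahead), so the knife must lie roughly left-right; its tip may point either way.
- spare_lemon: A second lemon, 76x56x55, on the worktop beside the board; stays. Origin at the centre of its underside.
- mill: Pepper mill of turned dark wood, 58 across, 150 high, beside the board; stays. Origin at the centre of its foot.
Mind the look-alikes: they are no part of the job. What is shaped like the part that bears knife_handle but white is not meant.

How it is judged (in metres and radians):
On the way:
1. the knife is drawn clear of the block, held by the fingers (contact force between knife and the fingers above 1 N and contact force between knife and knife_block below 0.3 N and height (world z) of knife_tip above 0.08 m and (x of knife_tip in the frame of knife_block below 0 m or height (world z) of knife_tip above 0.15 m)), for 0.1 s.
At the end, for the whole second after the job is handed in: The fingers hold the knife, at rest and touching nothing else: level within 10 degrees, edge down within 12, square to the lemon within 17; the edge's middle within 28 mm of the lemon's centre seen from above, 8 to 60 mm over its top. Lemon and steel moved under 15 mm, the others under 20 mm (contact force between knife and the fingers above 1 N and contact force between knife and knife_block below 0.3 N and contact force between knife and honing_steel below 0.3 N and contact force between knife and cutting_board below 0.3 N and contact force between knife and lemon_a below 0.3 N and angle between knife_handle's own x axis and vertical between 1.3908 and 1.7508 rad and angle between knife_handle's own z axis and vertical below 0.21 rad and angle between the y axis of knife_handle and the x axis of lemon_centre, either way round below 0.3 rad and horizontal distance between blade_edge and lemon_centre below 0.028 m and height (world z) of blade_edge between 0.08 and 0.132 m and linear speed of knife below 0.03 m/s and distance of each of lemon_centre, steel_handle from where it was at the start of the episode below 0.015 m and distance of each of spare_lemon, mill from where it was at the start of the episode below 0.02 m); the arm keeps its last pose, push and grip.
It fails at once if the knife touches the lemon (contact force between knife and lemon_a above 0.5 N).
It fails at once if the lemon on the board is pushed away (distance of lemon_centre from where it was at the start of the episode above 0.02 m).
It fails at once if the honing steel is drawn or knocked out (distance of steel_handle from where it was at the start of the episode above 0.03 m).
It fails at once if a bystander is knocked over or shoved (distance of any of spare_lemon, mill from where it was at the start of the episode above 0.03 m).
It also fails if it takes over 54 s, if anything falls off the work surface, if the arm or the gripper's body presses on something with over 40 N, if the wrist force passes 120 N, or if a joint passes its speed limit or range.

## Working session

There is one attempt and no reset: what is moved stays moved. The work goes in short steps, Python scripts to look and compute and a tool call to move; the robot and the scene stay as the last step left them, time stands still between calls to the robot, and variables do not carry over. Pictures are saved under pics/ and viewed, at most 10 in all, crops included, and the job is handed in when it is done.

Besides the shell and the picture viewer there is one more tool, called after "Emit:" by a JSON object that holds its "method" and its "body". apply_moves: Moves the arm, as the interface text tells. Its arguments: {"type":"object","properties":{"moves":{"type":"array","items":{"type":"array","items":{"type":"number"}}},"squeeze":{"type":"number"}},"required":["moves"]}

```bash
mkdir -p pics; python3 - <<'E'
from cell import *
import cv2,numpy as np
for n in("scene","side"):
    p,d=snapshot(n); cv2.imwrite(f"pics/{n}0.png",p[:,:,::-1]); np.savez(f"{n}0.npz",p=p,d=d,**{k:np.array(v) for k,v in camera_params(n).items()})
    print(n,camera_params(n))
print(pinch_z() if callable(pinch_z) else pinch_z); print(get_obs())
E
```

```text
scene {'fovy': 44.90350960722512, 'cx': 320.8900967932081, 'cy': 205.87557528542666, 'R': array([[ 0.74827939, -0.66303048, -0.02164595],
       [-0.35311291, -0.370467  , -0.85910737],
       [ 0.56159526,  0.6504958 , -0.51133744]]), 't': array([-441.29405002,  277.95490183, 1285.47237148])}
side {'fovy': 47.401298858117926, 'cx': 326.6616743142125, 'cy': 200.24177178331098, 'R': array([[-0.97167434, -0.23605286,  0.01131502],
       [-0.13778279,  0.52696121, -0.8386464 ],
       [ 0.19200231, -0.8164502 , -0.54455871]]), 't': array([ 495.80716672,  193.55552752, 1422.05517803])}
18.700000000000003
{'t': 0.1, 'joints': array([ 9.73584868e-01,  3.13401949e-01,  1.49836651e+00, -2.09729334e-05,
        1.33098895e+00, -2.23394623e-01]), 'qd': array([-0.001653  , -0.00049869, -0.00159909,  0.0005416 , -0.00015007,
        0.00070831]), 'joint_efforts': array([ 2.42668866e-03, -4.12902188e+01, -2.60146147e+01, -2.57045713e-04,
        3.01207794e-03,  3.15439058e-05]), 'tool_pos': array([191.5959486 , 488.54323698, 230.78622516]), 'tool_rot': array([-5.83686536e-01, -3.08643969e+00,  1.69025646e-03]), 'wrist_force': array([-0.62696291,  0.16001067, -0.06169862]), 'wrist_torque': array([0.0041131 , 0.02378625, 0.01740866]), 'grasp_force': 0.0, 'finger_gap': 85.4900567151643}
```

View pics/scene0.png

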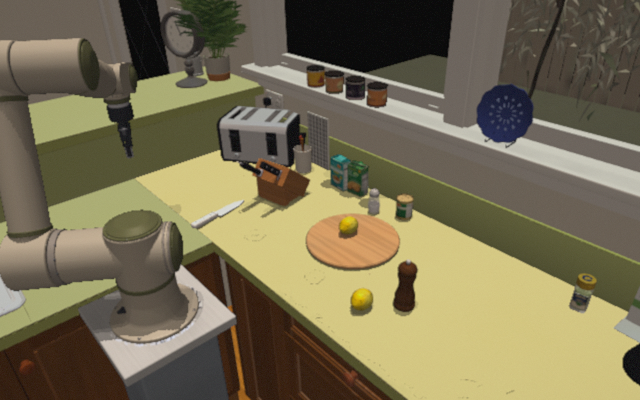

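View pics/side0.png

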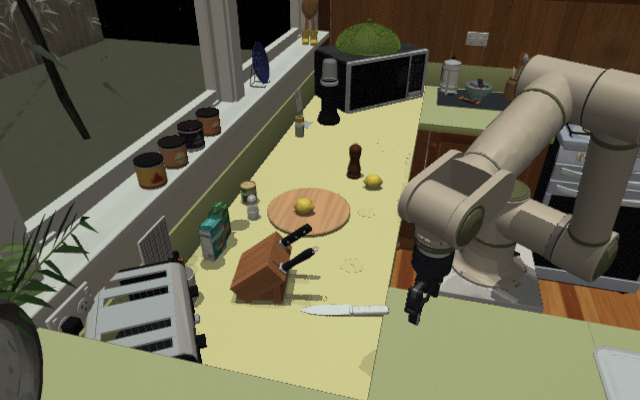

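```bash
cat > h.py <<'E'
import numpy as np,cv2
def load(n):
    z=np.load(n+".npz"); return z
def cloud(z):
    f=200/np.tan(np.radians(float(z['fovy']))/2)
    v,u=np.mgrid[:400,:640]; d=z['d']
    c=np.stack([(u-z['cx'])/f*d,(v-z['cy'])/f*d,d],-1)
    return (c-z['t'])@z['R']
E
python3 - <<'E'
from h import *
z=load("side0"); p=z['p']; X=cloud(z)
cv2.imwrite("pics/c1.png",cv2.resize(p[215:310,220:340,::-1],None,fx=6,fy=6,interpolation=cv2.INTER_CUBIC))
hsv=cv2.cvtColor(p,cv2.COLOR_RGB2HSV)
y=((hsv[...,0]>20)&(hsv[...,0]<32)&(hsv[...,1]>200)).astype(np.uint8)
for n in("side0","scene0"):
    z=load(n);p=z['p'];X=cloud(z);h=cv2.cvtColor(p,cv2.COLOR_RGB2HSV)
    m=((h[...,0]>20)&(h[...,0]<32)&(h[...,1]>190)&(X[...,2]>15)).astype(np.uint8)
    k,l,s,c=cv2.connectedComponentsWithStats(m)
    for i in range(1,k):
        if s[i,4]>60:
            q=X[l==i]; print(n,s[i],c[i].round(),q.mean(0).round(),q.min(0).round(),q.max(0).round())
    # dark parts near block
    m=((h[...,2]<60)&(X[...,2]>90)&(X[...,2]<260)&(X[...,0]>250)&(X[...,0]<600)&(X[...,1]>100)&(X[...,1]<500)&(z['d']>0)).astype(np.uint8)
    k,l,s,c=cv2.connectedComponentsWithStats(m)
    for i in range(1,k):
        if s[i,4]>25:
            q=X[l==i]; mu=q.mean(0); w=np.linalg.svd(q-mu)[2][0] if len(q)<3000 else 0
            print(n,'dark',s[i],mu.round(),w,q.min(0).round(),q.max(0).round())
E
```

```text
side0 dark [282 224  30  23 260] [546. 218. 164.] [ 0.75612929  0.14576163 -0.6379828 ] [506. 204. 123.] [588. 230. 199.]
side0 dark [282 248  32  24 247] [518. 298. 149.] [ 0.75205052  0.13915141 -0.6442491 ] [478. 280. 105.] [562. 311. 181.]
scene0 [340 217  16  17 169] [346. 224.] [ 601. -110.   57.] [ 575. -129.   31.] [636. -90.  73.]
scene0 [352 289  19  21 268] [360. 298.] [ 394. -372.   46.] [ -294. -1026.    15.] [ 432. -349.  887.]
scene0 dark [240 161  21  14  99] [513. 282. 146.] [ 0.73194831  0.11576105 -0.67145443] [477. 272. 104.] [560. 294. 179.]
scene0 dark [260 162  20  14 124] [542. 203. 160.] [ 0.7580852   0.12082534 -0.64086509] [504. 192. 120.] [586. 215. 195.]
```

View pics/c1.png

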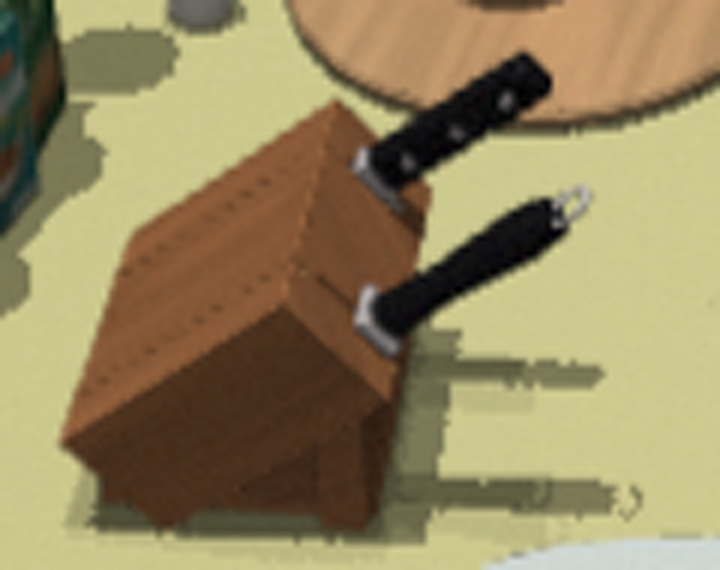

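```bash
python3 - <<'E'
from h import *
rng=np.random.default_rng(0)
for n in("side0","scene0"):
    z=load(n);p=z['p'];X=cloud(z);h=cv2.cvtColor(p,cv2.COLOR_RGB2HSV)
    m=(h[...,0]<18)&(h[...,1]>90)&(X[...,2]>40)&(X[...,2]<165)&(abs(X[...,0]-600)<120)&(abs(X[...,1]-270)<130)
    Q=X[m]; print(n,len(Q),Q.min(0).round(),Q.max(0).round())
    for _ in range(3):
        best=None
        for i in range(400):
            a=Q[rng.choice(len(Q),3,False)]; nn=np.cross(a[1]-a[0],a[2]-a[0]); L=np.linalg.norm(nn)
            if L<300: continue
            nn/=L; inl=abs((Q-a[0])@nn)<2.5
            if best is None or inl.sum()>best.sum(): best=inl
        q=Q[best]; mu=q.mean(0); nn=np.linalg.svd(q-mu)[2][2]; nn*=np.sign(nn[2])
        print(' plane',len(q),nn.round(3),'yaw',np.arctan2(nn[1],nn[0]).round(3),'c',mu.round(1),q.min(0).round(),q.max(0).round()); Q=Q[~best]
    # lemons / mill
    f=200/np.tan(np.radians(float(z['fovy']))/2)
    m=((h[...,0]>20)&(h[...,0]<32)&(h[...,1]>185)&(h[...,2]>90)).astype(np.uint8)
    m=cv2.morphologyEx(m,cv2.MORPH_OPEN,np.ones((3,3)))
    k,l,s,c=cv2.connectedComponentsWithStats(m)
    C=-z['R'].T@z['t']
    for i in range(1,k):
        if 80<s[i,4]<900:
            v,u=np.where(l==i); r=np.stack([(u-z['cx'])/f,(v-z['cy'])/f,1+0*u],-1)@z['R']
            P=C+r*((40-C[2])/r[:,2])[:,None]; co=np.cov(P[:,:2].T); w,V=np.linalg.eigh(co)
            print(' yel',s[i],P.mean(0).round(),np.sqrt(w).round(1),V[:,1].round(2),np.median(X[l==i],0).round())
E
```

```text
side0 2441 [495. 180.  40.] [718. 357. 165.]
 plane 1031 [0.631 0.112 0.767] yaw 0.176 c [652.  279.7 102. ] [589. 194.  52.] [718. 356. 147.]
 plane 644 [ 0.173 -0.985  0.   ] yaw -1.397 c [615.3 341.9  81.1] [548. 329.  40.] [692. 357. 143.]
 plane 498 [-0.751 -0.135  0.646] yaw -2.964 c [582.4 266.2 119.9] [549. 180.  90.] [614. 336. 147.]
scene0 1059 [522. 180.  40.] [711. 338. 164.]
 plane 250 [-0.142  0.99   0.019] yaw 1.714 c [636.1 195.1  81.1] [568. 184.  40.] [711. 208. 144.]
 plane 209 [-0.775 -0.149  0.614] yaw -2.952 c [581.5 244.8 116.6] [548. 182.  89.] [613. 332. 146.]
 plane 178 [0.985 0.164 0.044] yaw 0.165 c [573.  249.5  65.2] [560. 180.  40.] [585. 321. 149.]
 yel [340 217  16  16 179] [620. -91.  40.] [11.  25.4] [-0.85 -0.53] [ 600. -111.   59.]
 yel [352 289  18  20 270] [ 400. -367.   40.] [10.5 20.6] [-0.86 -0.51] [ 396. -370.   46.]
```

Emit:
{"method": "apply_moves", "body": {"moves": [[100, 36, -27, 6, 0.05], [100, 36, -27, 6, 0.05], [100, 36, -27, 6, 0.05], [100, 36, -27, 6, 0.05], [100, 36, -27, 6, 0.05]], "squeeze": 60}}

```text
t: 0.6
tool_pos: [372.9, 352.4, 261.4]
tool_rot: [-0.191, -3.135, 0.0]
wrist_force: [0.2, 0.3, -0.6]
finger_gap: 85.5
grasp_force: 0.0
```

Emit:
{"method": "apply_moves", "body": {"moves": [[100, 36, -28, 0, 0.06], [100, 36, -28, 0, 0.06], [100, 36, -28, 0, 0.06], [100, 36, -28, 0, 0.06], [100, 36, -28, 0, 0.06]]}}

```text
t: 1.1
tool_pos: [552.9, 212.3, 261.0]
tool_rot: [0.28, -3.128, 0.0]
wrist_force: [0.8, 0.5, 0.0]
finger_gap: 85.6
grasp_force: 0.0
```

```bash
cat > w.py <<'E'
import sys
from cell import *; import numpy as np,cv2
from scipy.spatial.transform import Rotation as R
o=get_obs(); r=R.from_rotvec(o['tool_rot']).as_matrix()
print(o['t'],o['tool_pos'].round(1),'yaw',np.arctan2(r[1,1],r[0,1]).round(3),'z',r[:,2].round(3),'F',o['wrist_force'].round(1),o['grasp_force'],o['finger_gap'],o['joints'].round(2))
n=sys.argv[1]
for c in sys.argv[2:]:
    P=camera_params(c); p,d=snapshot(c); cv2.imwrite(f"pics/{c}{n}.png",p[:,:,::-1]); np.savez(f"{c}{n}.npz",p=p,d=d,**{k:np.array(v) for k,v in P.items()})
E
python3 w.py 1 wrist
```

```text
1.1 [552.9 212.3 261. ] yaw 1.749 z [-0.001 -0.    -1.   ] F [0.8 0.5 0. ] 0.0 85.6353636349884 [ 0.17  0.45  1.23  0.    1.47 -1.58]
```

View pics/wrist1.png

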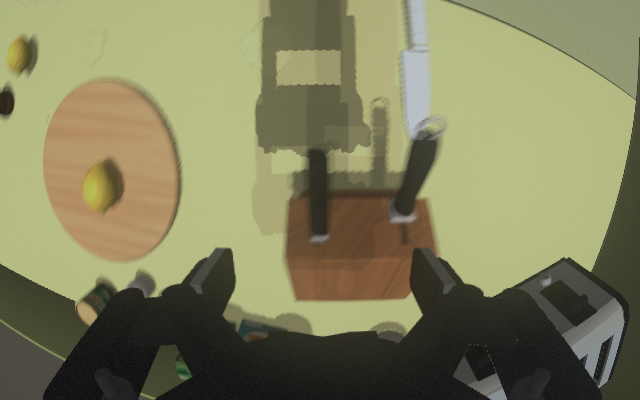

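```bash
cat >> h.py <<'E'
def fray(z,u,v):
    f=200/np.tan(np.radians(float(z['fovy']))/2)
    a=u-z['cx'];b=v-z['cy'];r=np.hypot(a,b)+1e-9;t=r/f
    return np.stack([np.sin(t)*a/r,np.sin(t)*b/r,np.cos(t)],-1)
def fcloud(z):
    v,u=np.mgrid[:400,:640]; k=fray(z,u,v); d=z['d']
    return (k/k[...,2:]*d[...,None]-z['t'])@z['R']
def loc(P): # block frame
    c,s=np.cos(.175),np.sin(.175); return np.stack([c*P[...,0]+s*P[...,1]-618,-s*P[...,0]+c*P[...,1]-155.6,P[...,2]],-1)
E
cat > m1.py <<'E'
from h import *
z=load("wrist1");p=z['p'];X=fcloud(z);h=cv2.cvtColor(p,cv2.COLOR_RGB2HSV)
L=loc(X)
m=(h[...,2]<70)&(X[...,2]>100)&(abs(L[...,1]+42)<25)&(L[...,0]<10)&(L[...,0]>-110)&(z['d']>0)
m[240:]=0
q=L[m];mu=q.mean(0);print('handle',len(q),mu.round(1),np.linalg.svd(q-mu)[2][0].round(3),q.min(0).round(),q.max(0).round())
m=(h[...,0]>20)&(h[...,0]<32)&(h[...,1]>150); m[:140]=0;m[230:]=0;m[:,:70]=0;m[:,130:]=0
m=cv2.morphologyEx(m.astype(np.uint8),cv2.MORPH_OPEN,np.ones((3,3)))
v,u=np.where(m>0);q=X[m>0];q=q[q[:,2]>22];print('lemon',len(u),u.min(),u.max(),v.min(),v.max(),np.median(q,0).round(),q.min(0).round(),q.max(0).round())
C=-z['R'].T@z['t'];r=fray(z,u,v)@z['R'];P=C+r*((44-C[2])/r[:,2])[:,None];w,V=np.linalg.eigh(np.cov(P[:,:2].T));print(C.round(),P.mean(0).round(),P.min(0).round(),P.max(0).round(),2*np.sqrt(w),V[:,1],np.arctan2(V[1,1],V[0,1]))
m=(h[...,0]>7)&(h[...,0]<22)&(h[...,1]>70)&(X[...,2]>8)&(X[...,2]<25); m[:,200:]=0
q=X[m];print('board',q.min(0).round(),q.max(0).round())
E
python3 m1.py
```

```text
handle 1575 [-45.6 -45.  175.7] [ 0.76  -0.014 -0.65 ] [-82. -55. 102.] [  5. -34. 200.]
lemon 389 84 108 166 207 [605. -90.  65.] [ 486. -116.   54.] [647. 201. 404.]
[486. 201. 404.] [ 621. -109.   44.] [ 592. -136.   44.] [655. -86.  44.] [20.40036291 39.29610842] [-0.96794828 -0.2511496 ] -2.887724919009502
board [ 468. -431.    9.] [757.  20.  24.]
```

Emit:
{"method": "apply_moves", "body": {"moves": [[100, 3.5, -1.5, -26, 0], [100, 0, 0, -26, 0], [100, 0, 0, -26, 0], [100, 0, 0, -26, 0], [100, 0, 0, -23, 0]]}}

```text
t: 1.65
tool_pos: [554.7, 212.2, 132.6]
tool_rot: [0.276, -3.128, 0.0]
wrist_force: [0.6, 0.2, 0.5]
finger_gap: 85.7
grasp_force: 0.0
```

Emit:
{"method": "apply_moves", "body": {"moves": [[15, 0, 0, 0, 0], [0, 0, 0, 0, 0], [0, 0, 0, 0, 0], [0, 0, 0, 0, 0], [0, 0, 0, 0, 0]], "squeeze": 60}}

```text
t: 2.15
tool_pos: [555.5, 212.2, 135.4]
tool_rot: [-0.276, 3.128, -0.0]
wrist_force: [-1.2, -1.3, 2.7]
finger_gap: 17.6
grasp_force: 59.7
```

Emit:
{"method": "apply_moves", "body": {"moves": [[0, -7.6, -1.3, 6.4, 0], [0, -7.6, -1.3, 6.4, 0], [0, -7.6, -1.3, 6.4, 0], [0, -7.6, -1.3, 6.4, 0], [0, -7.6, -1.3, 6.4, 0]]}}

```text
t: 2.65
tool_pos: [516.9, 205.7, 167.3]
tool_rot: [-0.276, 3.128, 0.0]
wrist_force: [5.0, 1.4, 1.0]
finger_gap: 17.0
grasp_force: 59.1
```

Emit:
{"method": "apply_moves", "body": {"moves": [[0, -11.4, -2, 9.6, 0], [0, -11.4, -2, 9.6, 0], [0, -11.4, -2, 9.6, 0], [0, -11.4, -2, 9.6, 0], [0, -11.4, -2, 9.6, 0]]}}

```text
t: 3.15
tool_pos: [458.1, 195.5, 214.2]
tool_rot: [0.276, -3.125, 0.0]
wrist_force: [-0.4, -0.2, -1.6]
finger_gap: 17.4
grasp_force: 59.0
```

Emit:
{"method": "apply_moves", "body": {"moves": [[0, -11.4, -2, 9.6, 0], [0, -11.4, -2, 9.6, 0], [0, -3, 0, 8, 0], [0, 0, 0, 10, 0], [0, 0, 0, 10, 0]]}}

```text
t: 3.65
tool_pos: [434.3, 191.7, 262.1]
tool_rot: [0.276, -3.128, 0.0]
wrist_force: [0.3, 0.2, -0.5]
finger_gap: 16.9
grasp_force: 59.0
```

```bash
python3 w.py 2 side scene; python3 - <<'E'
import cv2
a=cv2.imread('pics/side2.png')[180:310,230:370];b=cv2.imread('pics/scene2.png')[100:230,180:320]
cv2.imwrite('pics/c2.png',cv2.resize(cv2.hconcat([a,b]),(798,370),interpolation=cv2.INTER_CUBIC))
E
```

```text
3.65 [434.3 191.7 262.1] yaw 1.747 z [-0.001 -0.    -1.   ] F [ 0.3  0.2 -0.5] 58.995033502578735 16.924929139099188 [ 0.17  0.18  1.59 -0.    1.38 -1.58]
```

View pics/c2.png

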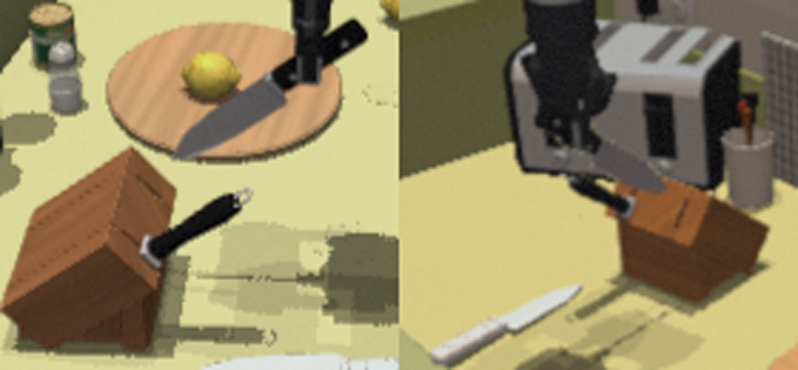

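Emit:
{"method": "apply_moves", "body": {"moves": [[0, 18.9, 3.3, 0, 0], [0, 18.9, 3.3, -5, 0], [0, 18.9, 3.3, -7, 0], [0, 18.9, 3.3, -8, 0], [0, 18.9, 3.3, -8, 0]]}}

```text
t: 4.25
tool_pos: [529.7, 208.3, 232.4]
tool_rot: [0.276, -3.128, 0.0]
wrist_force: [-0.1, 0.3, -1.4]
finger_gap: 17.0
grasp_force: 59.0
```

Emit:
{"method": "apply_moves", "body": {"moves": [[0, 0, 0, -5, 0], [0, -4, -0.7, -5, 0], [0, -4, -0.7, -5, 0], [0, -4, -0.7, -5, 0], [0, -4, -0.7, -5, 0]], "squeeze": 40}}

```text
t: 4.75
tool_pos: [512.3, 205.4, 209.1]
tool_rot: [-0.276, 3.128, -0.0]
wrist_force: [1.2, -1.4, 5.3]
finger_gap: 17.1
grasp_force: 58.8
```

Emit:
{"method": "apply_moves", "body": {"moves": [[0, -3.5, -0.6, -5, 0], [0, -3.5, -0.6, -5, 0], [0, -3, -0.5, -5, 0], [0, -3, -0.5, -5, 0], [0, -3, -0.5, -5, 0]]}}

```text
t: 5.25
tool_pos: [496.5, 202.8, 183.2]
tool_rot: [-0.277, 3.129, 0.0]
wrist_force: [0.3, -0.2, 3.6]
finger_gap: 17.4
grasp_force: 56.9
```

```bash
python3 w.py 3 side scene; python3 - <<'E'
import cv2
a=cv2.imread('pics/side3.png')[180:310,230:370];b=cv2.imread('pics/scene3.png')[100:230,180:320]
cv2.imwrite('pics/c3.png',cv2.resize(cv2.hconcat([a,b]),(798,370),interpolation=cv2.INTER_CUBIC))
E
```

```text
5.25 [496.5 202.8 183.2] yaw 1.747 z [ 0.  0. -1.] F [ 0.3 -0.2  3.6] 56.94913029670715 17.401981746891412 [ 0.17  0.38  1.54  0.    1.23 -1.58]
```

View pics/c3.png

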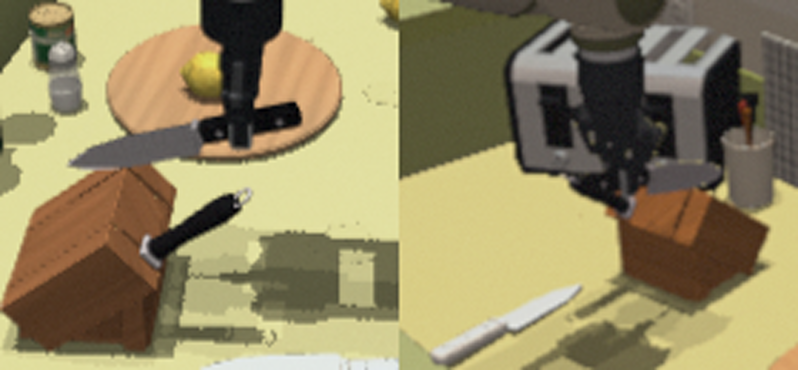

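Emit:
{"method": "apply_moves", "body": {"moves": [[0, -2.5, -0.4, -7, 0], [0, -2.5, -0.4, -7, 0], [0, -2, -0.4, -7, 0], [0, -2, -0.4, -7, 0], [0, -1, -0.2, -7, 0]]}}

```text
t: 5.85
tool_pos: [486.4, 200.9, 147.8]
tool_rot: [0.276, -3.128, 0.0]
wrist_force: [-3.2, -0.6, 4.5]
finger_gap: 17.1
grasp_force: 56.8
```

```bash
python3 w.py 4 side; cat > tilt.py <<'E'
import sys
from h import *
n=sys.argv[1]; z=load(n);p=z['p'];X=cloud(z);h=cv2.cvtColor(p,cv2.COLOR_RGB2HSV);L=loc(X)
m=(h[...,1]<60)&(h[...,2]>50)&(X[...,2]>125)&(X[...,2]<215)&(abs(L[...,1]+42)<15)&(L[...,0]>-80)&(L[...,0]<110)
q=L[m];mu=q.mean(0);V=np.linalg.svd(q-mu)[2];print(len(q),mu.round(1),V[0].round(3),V[2].round(3),q.min(0).round(),q.max(0).round())
b=[(x,q[abs(q[:,0]-x)<5]) for x in range(-60,100,15)]
for x,w in b:
    if len(w)>3: print(x,len(w),w[:,2].min().round(1),w[:,2].max().round(1))
E
python3 tilt.py side4;python3 - <<'E'
import cv2
a=cv2.imread('pics/side4.png')[180:310,230:370]
cv2.imwrite('pics/c4.png',cv2.resize(a,(560,520),interpolation=cv2.INTER_CUBIC))
E
```

```text
5.85 [486.4 200.9 147.8] yaw 1.747 z [-0.001 -0.    -1.   ] F [-3.2 -0.6  4.5] 56.75318956375122 17.053474089715856 [ 0.17  0.4   1.61  0.    1.14 -1.58]
454 [  0.6 -40.7 162.2] [-0.999  0.011  0.037] [ 0.01   1.    -0.022] [-78. -48. 143.] [ 79. -31. 181.]
-60 26 154.2 180.2
-45 39 142.9 177.4
-30 34 144.6 180.3
-15 39 143.0 180.5
0 35 143.8 180.6
15 35 145.1 177.5
30 36 145.3 177.8
45 30 146.7 177.0
60 23 148.8 171.0
75 8 153.8 163.3
```

View pics/c4.png

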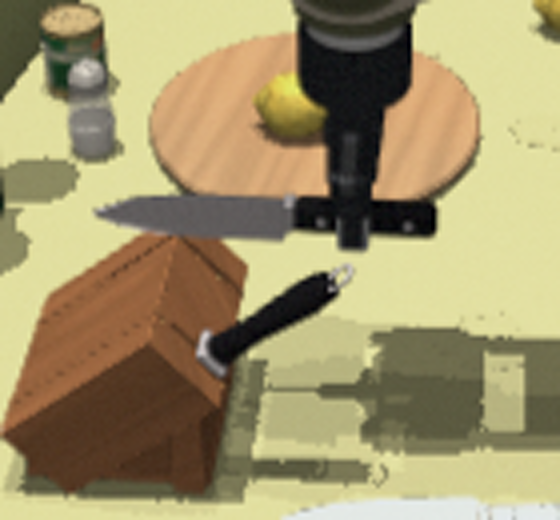

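Emit:
{"method": "apply_moves", "body": {"moves": [[0, 0, 0, 0, 0], [0, 0, 0, 0, 0], [0, 0, 0, 6, 0], [0, 0, 0, 12, 0], [0, 0, 0, 20, 0]], "squeeze": 110}}

```text
t: 6.4
tool_pos: [486.5, 200.8, 186.8]
tool_rot: [0.276, -3.127, 0.0]
wrist_force: [0.3, -0.5, -0.3]
finger_gap: 15.9
grasp_force: 107.3
```

Emit:
{"method": "apply_moves", "body": {"moves": [[0, 0, 0, 25, 0], [0, 0, 0, 25, 0], [0, 0, 0, 25, 0], [0, 0, 0, 20, 0], [0, 0, -5, 10, -0.04]]}}

```text
t: 6.9
tool_pos: [487.1, 196.3, 294.4]
tool_rot: [-0.214, 3.131, 0.001]
wrist_force: [-0.4, 0.1, -1.4]
finger_gap: 16.4
grasp_force: 107.3
```

Emit:
{"method": "apply_moves", "body": {"moves": [[0, 4, -12, 0, -0.08], [0, 9, -26, 0, -0.1], [0, 9, -26, 0, -0.1], [0, 9, -26, 0, -0.1], [0, 9, -26, 0, -0.1]]}}

```text
t: 7.4
tool_pos: [527.1, 78.9, 292.5]
tool_rot: [0.544, 3.093, 0.0]
wrist_force: [-0.4, -0.2, -1.8]
finger_gap: 16.9
grasp_force: 107.3
```

Emit:
{"method": "apply_moves", "body": {"moves": [[0, 9, -26, 0, -0.1], [0, 9, -26, 0, -0.1], [0, 9, -26, 0, -0.1], [0, 9, -26, 0, -0.1], [0, 9, -26, 0, -0.1]]}}

```text
t: 7.9
tool_pos: [572.1, -51.1, 292.5]
tool_rot: [1.292, 2.863, 0.0]
wrist_force: [-0.3, 0.8, -1.0]
finger_gap: 16.2
grasp_force: 107.3
```

Emit:
{"method": "apply_moves", "body": {"moves": [[0, 9, -26, 0, -0.1], [0, 9, -26, 0, -0.1], [0, 9, -26, 0, -0.1], [0, 9, -26, 0, -0.1], [0, 5, -12, 0, -0.05]]}}

```text
t: 8.4
tool_pos: [613.0, -168.2, 292.0]
tool_rot: [1.9, 2.502, -0.0]
wrist_force: [0.3, 1.0, -1.3]
finger_gap: 16.7
grasp_force: 107.3
```

Emit:
{"method": "apply_moves", "body": {"moves": [[0, 0, 0, 0, 0], [0, 0, 0, 0, 0], [0, 0, 0, 0, 0], [0, 0, 0, 0, 0], [0, 0, 0, 0, 0]]}}

```text
t: 8.9
tool_pos: [612.9, -165.4, 291.8]
tool_rot: [1.892, 2.508, 0.0]
wrist_force: [0.4, 1.2, -1.0]
finger_gap: 16.4
grasp_force: 107.4
```

```bash
python3 w.py 5 wrist scene
```

```text
8.9 [ 612.9 -165.4  291.8] yaw 0.278 z [ 0. -0. -1.] F [ 0.4  1.2 -1. ] 107.40841269493103 16.379792761247522 [-0.45  0.54  1.01  0.    1.59 -0.73]
```

View pics/wrist5.png

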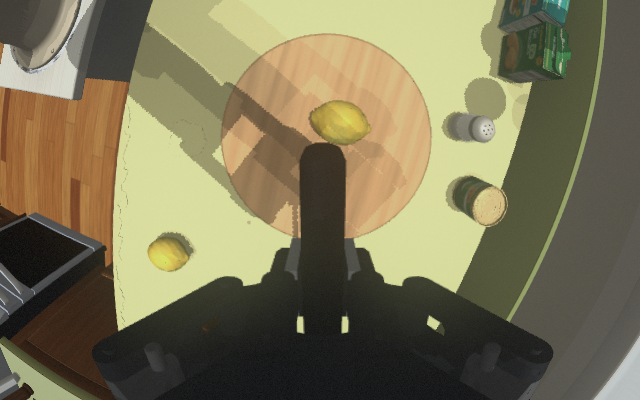

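```bash
python3 - <<'E'
from h import *
z=load("wrist5");p=z['p'];X=fcloud(z);h=cv2.cvtColor(p,cv2.COLOR_RGB2HSV)
m=((h[...,0]>20)&(h[...,0]<32)&(h[...,1]>140)).astype(np.uint8); m[:90]=0;m[150:]=0;m[:,:290]=0;m[:,390:]=0
m=cv2.morphologyEx(m,cv2.MORPH_OPEN,np.ones((3,3)))
ct=max(cv2.findContours(m,0,2)[0],key=cv2.contourArea); print(cv2.boundingRect(ct),cv2.fitEllipse(ct))
ct=cv2.convexHull(ct)
M=np.zeros_like(m);cv2.drawContours(M,[ct],-1,1,-1);v,u=np.where(M)
C=-z['R'].T@z['t'];r=fray(z,u,v)@z['R'];P=C+r*((44-C[2])/r[:,2])[:,None]
w,V=np.linalg.eigh(np.cov(P[:,:2].T));print(C.round(),'lemon',P.mean(0).round(1),4*np.sqrt(w),np.arctan(V[1,1]/V[0,1]))
q=X[M>0];q=q[(q[:,2]>60)&(q[:,2]<85)];print('depth',len(q),q.mean(0).round(1),q.max(0).round(1))
# handle top tilt
m=(h[...,2]<60);m[:165]=0;m[232:]=0;m[:,:300]=0;m[:,345:]=0
q=X[m];q=q[q[:,2]>200];k=np.linalg.svd(q-q.mean(0))[2];print('handle',q.mean(0).round(1),k.round(3))
z=load("scene5");p=z['p'];X=cloud(z);h=cv2.cvtColor(p,cv2.COLOR_RGB2HSV)
m=(h[...,1]<70)&(h[...,2]>40)&(X[...,2]>240)&(X[...,2]<350)&(X[...,1]<-200)&(X[...,1]>-400)&(abs(X[...,0]-640)<60)
q=X[m];print('blade',len(q))
if len(q)>20:
    d=np.linalg.svd(q-q.mean(0))[2];print(q.mean(0).round(1),d.round(3),q.min(0).round(),q.max(0).round())
    s=(q-q.mean(0))@d[0]
    for a in range(-80,80,15):
        w=q[abs(s-a)<7]
        if len(w)>3: print(a,len(w),w[:,2].min().round(),w[:,2].max().round())
E
```

```text
(311, 101, 59, 39) ((339.5851745605469, 120.06804656982422), (35.48109817504883, 57.54292678833008), 99.06490325927734)
[594. -99. 435.] lemon [618.  -98.1  44. ] [48.72620868 73.92565515] 0.09059742066047789
depth 1358 [617.5 -99.   67.5] [648.  -76.4  74.7]
handle [ 602.7 -129.   323.3] [[-0.331  0.905  0.267]
 [ 0.315 -0.161  0.935]
 [ 0.889  0.394 -0.231]]
blade 514
[ 639.8 -266.7  305.5] [[ 0.285 -0.958 -0.026]
 [ 0.023  0.034 -0.999]
 [-0.958 -0.284 -0.032]] [ 613. -343.  285.] [ 665. -203.  324.]
-65 19 300.0 322.0
-50 59 286.0 323.0
-35 54 285.0 323.0
-20 57 286.0 323.0
-5 63 285.0 323.0
10 54 286.0 322.0
25 56 286.0 322.0
40 52 290.0 319.0
55 38 294.0 317.0
70 18 296.0 310.0
```

Emit:
{"method": "apply_moves", "body": {"moves": [[0, 0, 8, 0, -0.02], [0, -1, 20, 0, -0.04], [0, -1, 28, 0, -0.04], [0, -1, 28, 0, -0.04], [0, -1, 28, 0, -0.04]]}}

```text
t: 9.5
tool_pos: [608.7, -52.9, 291.6]
tool_rot: [2.113, 2.325, 0.0]
wrist_force: [0.3, 0.0, -0.9]
finger_gap: 16.4
grasp_force: 107.4
```

Emit:
{"method": "apply_moves", "body": {"moves": [[0, -1, 28, 0, 0], [0, -1, 25, 0, 0], [0, 0, 13, 0, 0], [0, 0, 0, -15, 0], [0, 0, 0, -25, 0]]}}

```text
t: 10.0
tool_pos: [607.6, 12.0, 252.5]
tool_rot: [2.108, 2.325, 0.003]
wrist_force: [0.5, -0.1, -2.0]
finger_gap: 16.4
grasp_force: 107.4
```

Emit:
{"method": "apply_moves", "body": {"moves": [[0, 0, 0, -28, 0], [0, 0, 0, -28, 0], [0, 0, 0, -22, 0], [0, 0, 0, -15, 0], [0, 0, 0, -8, 0]]}}

```text
t: 10.5
tool_pos: [606.5, 11.6, 149.1]
tool_rot: [-2.11, -2.325, 0.002]
wrist_force: [0.4, 0.3, -1.1]
finger_gap: 16.4
grasp_force: 107.4
```

Emit:
{"method": "apply_moves", "body": {"moves": [[0, 0, 0, 0, 0], [0, 0, 0, 0, 0], [0, 0, 0, 0, 0], [0, 0, 0, 0, 0], [0, 0, 0, 0, 0]]}}

```text
t: 11.0
tool_pos: [607.1, 11.9, 151.0]
tool_rot: [2.111, 2.326, 0.001]
wrist_force: [-0.8, -0.4, -1.3]
finger_gap: 16.6
grasp_force: 107.4
```

```bash
python3 w.py 6 scene side; python3 - <<'E'
from h import *
for n in("scene6","side6"):
    z=load(n);p=z['p'];X=cloud(z);h=cv2.cvtColor(p,cv2.COLOR_RGB2HSV)
    m=(h[...,1]<80)&(h[...,2]>40)&(X[...,2]>100)&(X[...,2]<230)&(X[...,1]<-20)&(X[...,1]>-220)&(abs(X[...,0]-618)<50)
    q=X[m];print(n,'blade',len(q))
    if len(q)>20:
        d=np.linalg.svd(q-q.mean(0))[2];print(q.mean(0).round(1),d[0].round(3),d[2].round(3),q.min(0).round(),q.max(0).round())
        s=(q-q.mean(0))@d[0]
        for a in range(-60,70,20):
            w=q[abs(s-a)<7]
            if len(w)>3: print(a,len(w),w[:,2].min().round(),w[:,2].max().round())
a=cv2.imread('pics/side6.png')[140:270,230:370];b=cv2.imread('pics/scene6.png')[150:280,280:420]
cv2.imwrite('pics/c6.png',cv2.resize(cv2.hconcat([a,b]),(798,370),interpolation=cv2.INTER_CUBIC))
E
```

```text
11.0 [607.1  11.9 151. ] yaw 0.097 z [ 0.001 -0.    -1.   ] F [-0.8 -0.4 -1.3] 107.41055130958557 16.610018096368094 [-0.17  0.56  1.34 -0.    1.24 -0.27]
scene6 blade 340
[615.2 -91.4 165. ] [-0.105  0.994  0.033] [0.994 0.105 0.004] [ 599. -168.  144.] [626. -22. 184.]
-60 25 152.0 175.0
-40 28 149.0 178.0
-20 36 147.0 183.0
0 36 145.0 183.0
20 34 144.0 183.0
40 33 146.0 182.0
60 34 157.0 184.0
side6 blade 4
```

View pics/c6.png

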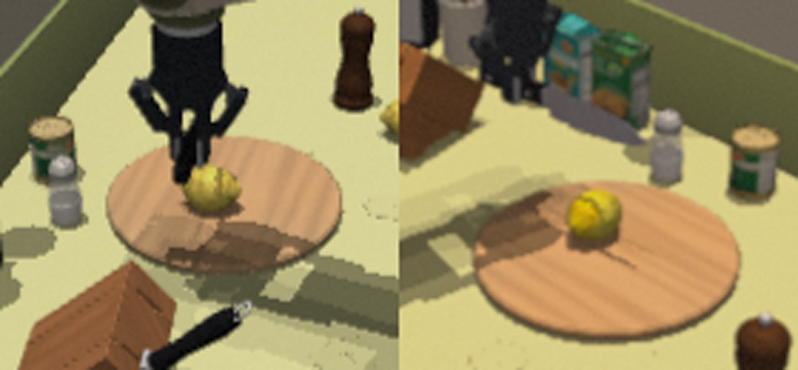

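Emit:
{"method": "apply_moves", "body": {"moves": [[0, 1, 0, -8, 0], [0, 0, 0, -12, 0], [0, 0, 0, -12, 0], [0, 0, 0, -7, 0], [0, 0, 0, -4, 0]]}}

```text
t: 11.6
tool_pos: [607.5, 12.0, 106.1]
tool_rot: [-2.11, -2.325, 0.001]
wrist_force: [1.0, -0.1, -1.1]
finger_gap: 16.3
grasp_force: 107.4
```

Emit:
{"method": "apply_moves", "body": {"moves": [[0, 0, 0, 0, 0], [0, 0, 0, 0, 0], [0, 0, 0, 0, 0], [0, 0, 0, 0, 0], [0, 0, 0, 0, 0]]}}

```text
t: 12.1
tool_pos: [608.0, 11.9, 107.8]
tool_rot: [2.111, 2.326, 0.0]
wrist_force: [0.2, 1.2, -1.8]
finger_gap: 16.1
grasp_force: 107.4
```

```bash
python3 w.py 7 scene; python3 - <<'E'
from h import *
z=load("scene7");p=z['p'];X=cloud(z);h=cv2.cvtColor(p,cv2.COLOR_RGB2HSV)
m=(h[...,1]<80)&(h[...,2]>40)&(X[...,2]>85)&(X[...,2]<180)&(X[...,1]<-25)&(X[...,1]>-220)&(abs(X[...,0]-618)<50)
q=X[m];d=np.linalg.svd(q-q.mean(0))[2];print(q.mean(0).round(1),d[0].round(3),d[2].round(3),q.min(0).round(),q.max(0).round())
m=(h[...,0]>20)&(h[...,0]<32)&(h[...,1]>190)&(X[...,2]>30)&(X[...,2]<80)&(abs(X[...,0]-610)<60)&(abs(X[...,1]+100)<60)
print('lemon',X[m].mean(0).round(1))
E
```

```text
12.1 [608.   11.9 107.8] yaw 0.097 z [ 0. -0. -1.] F [ 0.2  1.2 -1.8] 107.41145610809326 16.114501069318944 [-0.17  0.61  1.39  0.    1.15 -0.27]
[616.1 -92.1 121.6] [-0.104  0.994  0.023] [0.994 0.103 0.045] [ 601. -169.  101.] [629. -29. 142.]
lemon [ 599.8 -109.8   57.4]
```

The knife is level and square to the lemon, with its edge about 101 mm above the table, and the lemon hasn't moved. Handing in.

```bash
python3 -c "
from cell import *
print(sign_off())"
```

```text
the job is handed in; nothing more can be done
None
```

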